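Move the guard door to the next mill and unload the finished jar

ROBOT

A 6-joint arm with a two-finger parallel gripper is mounted at the origin on the work surface. World frame = base frame: x ahead of the robot, y to its left, z up, the work surface at z = 0. Lengths are in m, angles in rad, forces in N, time in s.
With the tool pointing down it reaches from about 0.275 to 0.975 m from the base axis. Payload 8.4 kg.
Tool frame: the origin (TCP) lies midway between the tips of the shut fingers; the grasp point (between the pads) lies 19 mm behind it; z points along the fingers, y is the line along which they close (so a half turn about z gives the same grasp; the last joint's range is limited). The gripper opens to 92 mm and grips with 3 to 60 N. Pads are 20 mm wide; open, the fingers measure 128 mm over their backs; the gripper's body (75 mm by 189 mm) begins 69 mm behind the grasp point.
Start: joints at [-1.172, 0.353, 1.633, -0, 1.155, -0.002], TCP at [0.244, -0.575, 0.215] pointing down, gripper open.
Joint ranges: [-2.63, 2.63], [-0.92, 2.1], [0.06, 2.66], [-1.3, 4.44], [0, 2.69], [-3.02, 3.02]. Speed limits (rad/s): [2.22, 2.22, 2.79, 3.14, 3.14, 3.14].

INTERFACE

Orientations are given as a unit quaternion [x, y, z, w].
In Python, from bench import ctrl, cams gives the robot as it stands.
- The arm moves only by the tool apply_moves, never from a script. Its argument "steps" is a list of rows, each an object with "delta_pos": the shift along the world's x, y, z in m, a list of three; "dr": the turn, a rotation vector about the world's x, y, z in rad, a list of three; "hand": the closure, from 0 (fully open) to 1 (shut). In form: [{"delta_pos": [tx, ty, tz], "dr": [wx, wy, wz], "hand": hand}, ...]. A call has 1 to 12 rows; each row is the pose to reach, as a shift and turn from the pose commanded when the call began; what a row does not reach only later rows make up. A row lasts 1/8 s, in which the tool goes at most 62.5 mm and 10.7 degrees, less where a joint would pass 70% of its speed; a pose out of reach is approached as far as the arm can. A call with a gripper value outside its range is refused whole. The fingers move at their own pace and stop on an object; "newtons" is the grip in N (left out, the last holds). Time passes only in rows, so rows that repeat a pose let the fingers close. It gives the time, the measured TCP pose, the force, the opening and the grip force at its end, in the units of the state.
- ctrl.observe(): the state, without advancing time (a new reading comes with each control period).
- cams.snapshot(name): name is "scene" or "top"; returns a dict with "color" (400x640x3 uint8, blue, green, red), "depth" (400x640 float32, m along the optical axis (not along the pixel's ray), 0 where there is no reading), "fx", "fy", "cx", "cy" (pixels), "distortion" ([k1, k2, p1, p2, k3] as OpenCV has them; the pictures are not rectified), "origin" and "rotation" of the camera in the world. Camera axes: x right, y down, z forward; pixel columns grow to the right and rows downward; lengths in m; the calibration is good to about 2 mm. A picture is of the moment at which its call begins.
- ctrl.finish_job(): hands the job in; it is judged then, once.
The state is a dict: "time": time; "qpos": joint angles; "dq": joint speeds; "joint_torque": joint torques, N m; "tcp_pos": TCP position; "ee_rot": TCP orientation; "ft_force": force on the tool from outside, world axes, zero at the start; "torque": the same for the moment, N m; "width": finger opening in m; "finger_force": force on a finger pad.
Only numpy, scipy, OpenCV 4.12 (cv2) and the standard library are available. Lean on these libraries where they do the work, as an engineer would, in place of code of your own. Each camera call takes 0.05 s, during which the arm holds its last target. There are 200 camera calls.

TASK

The mill under the guard door has finished. Pinch the guard's two upright tabs together to pull its sprung hinge pin, lift the guard straight off and lower it onto the other mill, then let the pin spring home so that the guard lies flat with its hinge engaged on both sides. Then slide the clamp jaw of the finished mill wide open, lift its jar out and stand it upright in the shallow tray without dropping it; leave the other mill's jar and the things standing around undisturbed.

Things in the scene. Friction and masses are not known exactly. Their poses are not given: they have to be found in the camera images.
- guard: guard door, about 350 g: flat aluminium-framed panel 190 (x) x 170 (y) x 5 mm with clear windows, at first lying on the finished mill's rim. Origin: centre of its underside, z up; hinge along its +x edge; axes parallel to the mill's when hung. A rib 13 mm high stands on its -x edge, two upright tabs in its middle. It hangs balanced from the tabs
- guard_grip (a point): point midway between the pinched tabs (guard x = 0, y = 0, z = 28 mm). Tabs are 26 mm wide along x, 6 mm thick, tops 42 mm above the panel's underside; the fixed one's outer face is at y = -20 mm, the pull tab's at y = +36 mm relaxed, +20 mm when pinched (56 and 40 mm across). Pinch along y; the panel beside their outer faces is bare
- guard_pin_end (a point): point on the guard's hinge line at the panel's +y edge (guard x = +80, y = +85, z = 12 mm), fixed to the panel. The sprung pin, 8 mm thick and round-ended, sticks out 13 mm here when relaxed; a fixed stub, 8 mm thick, sticks out 13 mm past the -y edge on the same line
- latch (a joint): how far the sprung pin is pulled in (m): 0 fully out, 0.016 at its stop, just inside the panel's edge. A steel bar joins it to the pull tab, so pinching the tabs pulls it, and letting go drives it out again. The spring presses with 4 N relaxed, 8 N at the stop
- mill_done: finished mill (under the guard at first): fixed white and grey open-topped box 210 (x) x 200 (y) x 110 mm high. Origin under its centre, z up, x from the small front panel on the robot's side to the hinge side. Walls 20 mm thick, chamber 170 x 160 mm, its floor 35 mm above the bench. The jar's axis is at x = +30, y = 0 mm, between a fixed stop 14 mm high (+x side) and the sliding jaw (-x side)
- mill_next: the other mill, loaded, without guard at first; same sizes, parts and axes as the finished one, its own place and yaw
- mill_next_seat (a point): centre of the other mill's rim (mill x = 0, y = 0, z = 110 mm), axes as the mill's: the guard's origin belongs here with parallel axes, and there the guard has 3 mm of play to each side along y between the bearing blocks
- mill_next_hole (a point): mouth of the hole for the sprung pin in the other mill (mill x = +80, y = +88, z = 122 mm). Each mill has on its rim, on the hinge line x = +80 mm, two dark steel blocks with inner faces at y = +88 and -88 mm, 12 mm thick, 50 mm along x: the +y one 30 mm high with a closed hole 13 x 13 mm, the -y one a saddle about 28 mm high with an upward-open slot 12 mm wide, flared mouth, for the stub
- jaw_done (a joint): how far the finished mill's sliding jaw is open (m): 0 shut, 0.035 fully open. It slides to the mill's -x, takes about 3 N and stays where it is left. Shut, its lip (top 18 mm above the chamber's floor) reaches over the jar's flange and holds the jar down; from 0.015 on the jar is free
- jaw_done_post (a point): top centre of the upright steel post on the finished mill's jaw, by which it is moved: 14 (x) x 16 (y) mm, top 66 mm above the chamber's floor (101 mm above the bench), rising from the jaw's 18 mm high body; at mill x = -20, y = 0 mm when shut. Axes as the mill's
- jar_done: finished steel grinding jar, about 300 g: upright cylinder 36 mm in diameter, 68 mm high in all, foot flange 52 mm in diameter and 8 mm high. Origin: centre of its underside, z up its axis; at first on the chamber's floor of the finished mill (35 mm above the bench)
- jar_next: a like jar clamped in the other mill; stays there
- tray: shallow open aluminium tray, fixed, 120 (x) x 110 (y) x 20 mm high, walls and floor 4 mm thick; origin under its centre, z up
- mortar: white bowl, 110 mm wide, 75 mm high; bystander, origin under its centre
- pestle: white rod 130 mm long, 28 mm thick, lying on the bench; bystander, origin at its thick end
- beaker: glass cup, 64 mm wide, 85 mm high; bystander, origin under its centre
- reagent: plastic bottle, 76 mm wide, 200 mm high; bystander, origin under its centre
- washbottle: white bottle, 66 mm wide, 170 mm high; bystander, origin under its centre
- tuberack: steel rack of glass tubes, 70 x 200 mm, 116 mm high; bystander, origin under its centre
- glovebox: carton, 120 x 230 mm, 75 mm high; bystander, origin under its centre
Mind the look-alikes: they are no part of the job. What is shaped like the tray but yellow is not meant.

How it is judged:
By the outcome, as a careful person would: the job done as asked, in the order asked, and still so for the second after the job is handed in, with the robot touching nothing.
It also fails if it takes over 67 s, if anything falls off the work surface, if the arm or the gripper's body presses on something with over 40 N, if the wrist force passes 120 N, or if a joint passes its speed limit or range.

## Working session

There is one attempt and no reset: what is moved stays moved. The work goes in short steps, Python scripts to look and compute and a tool call to move; the robot and the scene stay as the last step left them, time stands still between calls to the robot, and variables do not carry over. Pictures are saved under pics/ and viewed, at most 10 in all, crops included, and the job is handed in when it is done.

Besides the shell and the picture viewer there is one more tool, called after "Emit:" as name(argument=value, ...), one argument or row to a line, values as JSON. apply_moves: Moves the arm, as the interface text tells. Its arguments: {"type":"object","properties":{"steps":{"type":"array"},"newtons":{"type":"number"}},"required":["steps"]}

```bash
ls; mkdir -p pics
cat > h.py <<'E'
import numpy as np, cv2
from bench import ctrl, cams
def snap(n):
    s=cams.snapshot(n); np.savez(f'{n}.npz',**{k:np.array(v) for k,v in s.items()}); return s
def load(n): return dict(np.load(f'{n}.npz'))
def K(s): return np.array([[s['fx'],0,s['cx']],[0,s['fy'],s['cy']],[0,0,1]],float)
def rot(s):
    R=np.array(s['rotation'],float)
    if R.shape!=(3,3):
        from scipy.spatial.transform import Rotation as Ro; R=Ro.from_quat(R).as_matrix()
    return R
def rays(s,uv):
    p=cv2.undistortPoints(np.array(uv,float).reshape(-1,1,2),K(s),np.array(s['distortion'],float)).reshape(-1,2)
    return np.c_[p,np.ones(len(p))]
def plane(s,uv,z):
    d=rays(s,uv)@rot(s).T; o=np.array(s['origin']); return o+d*((z-o[2])/d[:,2])[:,None]
def pts(s):
    h,w=s['depth'].shape; u,v=np.meshgrid(np.arange(w),np.arange(h))
    r=rays(s,np.stack([u,v],-1).reshape(-1,2)); P=(r*s['depth'].reshape(-1,1))@rot(s).T+np.array(s['origin'])
    P[s['depth'].ravel()==0]=np.nan
    return P.reshape(h,w,3)
E
python3 - <<'E'
from h import *
for n in('scene','top'):
    s=snap(n); cv2.imwrite(f'pics/{n}0.png',s['color']); print(n,s['origin'],rot(s).round(3).tolist(),s['fx'],s['cx'],s['cy'],s['distortion'])
print(ctrl.observe())
E
```

```text
pics
scene [1.04796576 0.66106567 0.87336798] [[-0.793, 0.402, -0.459], [0.61, 0.531, -0.589], [0.007, -0.746, -0.666]] 361.6279306248229 313.0620826921057 200.89885035942157 [-0.0115027  0.         0.         0.         0.       ]
top [0.21607585 0.01253612 1.74523075] [[0.021, -0.984, 0.179], [-1.0, -0.025, -0.016], [0.02, -0.179, -0.984]] 467.01787288868684 318.4690685925075 195.99996519883112 [-0.10682151  0.          0.          0.          0.        ]
{'time': 0.1, 'qpos': array([-1.17238525e+00,  3.53609889e-01,  1.63406560e+00, -5.80117114e-06,
        1.15520471e+00, -2.39698471e-03]), 'dq': array([-0.00127277, -0.00260009, -0.00232345,  0.00028936, -0.00092371,
        0.00140681]), 'joint_torque': array([ 1.46369486e-03, -5.94903266e+01, -3.34928977e+01,  6.99255872e-02,
        1.81485142e-02, -5.36401490e-05]), 'tcp_pos': array([ 0.24367462, -0.57504598,  0.21391691]), 'ee_rot': array([ 9.79985793e-01,  1.99066399e-01, -1.29241342e-04, -6.30672120e-04]), 'ft_force': array([ 0.9207408 , -0.21703811,  0.1618228 ]), 'torque': array([ 0.02524597,  0.00661635, -0.00661789]), 'finger_force': 0.0, 'width': 0.09198124378788226}
```

View pics/scene0.png

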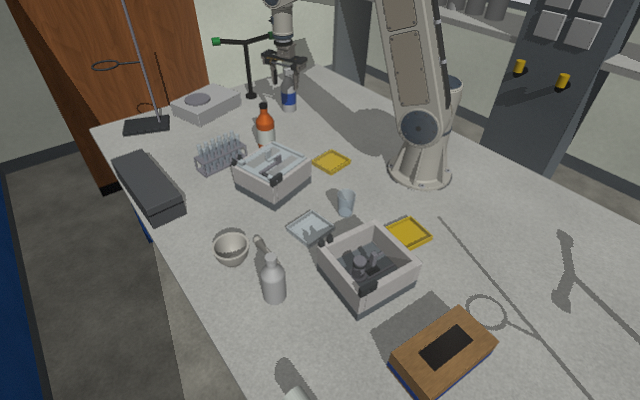

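View pics/top0.png

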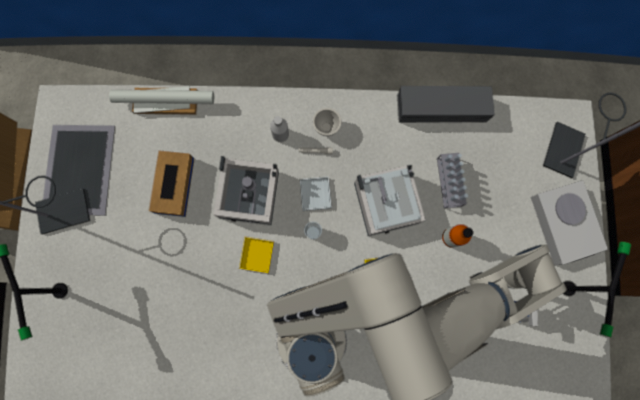

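Scene: the finished mill, with the guard on it, is at scene (272,172) / top (390,200). The open mill is at scene (366,265) / top (246,192). The aluminium tray is at scene (310,227) / top (317,194), and the yellow look-alikes are at top (258,256) and (370,262). The choice for the mills is guarded or unguarded, and for the tray silver or yellow. I'll check this in one close crop.

Run:
```python
from h import *
t=load('top')['color'][150:245,210:440]; s=load('scene')['color'][130:300,220:430]
a=cv2.resize(t,None,fx=3.4,fy=3.4,interpolation=cv2.INTER_CUBIC)[:, :782]
b1=cv2.resize(load('scene')['color'][135:205,225:320],None,fx=4,fy=4,interpolation=cv2.INTER_CUBIC)
b2=cv2.resize(load('scene')['color'][215:315,310:425],None,fx=2.8,fy=2.8,interpolation=cv2.INTER_CUBIC)
c=np.zeros((600,790,3),np.uint8); c[:a.shape[0],:a.shape[1]]=a; c[323:323+min(277,b1.shape[0]),:b1.shape[1]]=b1[:277]; c[323:600,400:400+b2.shape[1]]=b2[:277]
cv2.imwrite('pics/crop1.png',c)
P=pts(load('top'));Q=pts(load('scene'))
for n,u,v in[('guard panel',372,212),('rim next',221,190),('tray',317,197),('tab',390,198),('bench',330,240)]: print(n,P[v,u].round(4))
for n,u,v in[('guard',262,180),('tray',310,229)]: print(n,Q[v,u].round(4))
```

```text
guard panel [ 0.4591 -0.2035  0.1202]
rim next [0.5264 0.3345 0.1113]
tray [ 0.529  -0.0098  0.003 ]
tab [ 0.5119 -0.2688  0.1142]
bench [ 0.3677 -0.0622 -0.0033]
guard [ 0.596  -0.2007  0.1117]
tray [ 0.5438 -0.0009  0.0064]
```

View pics/crop1.png

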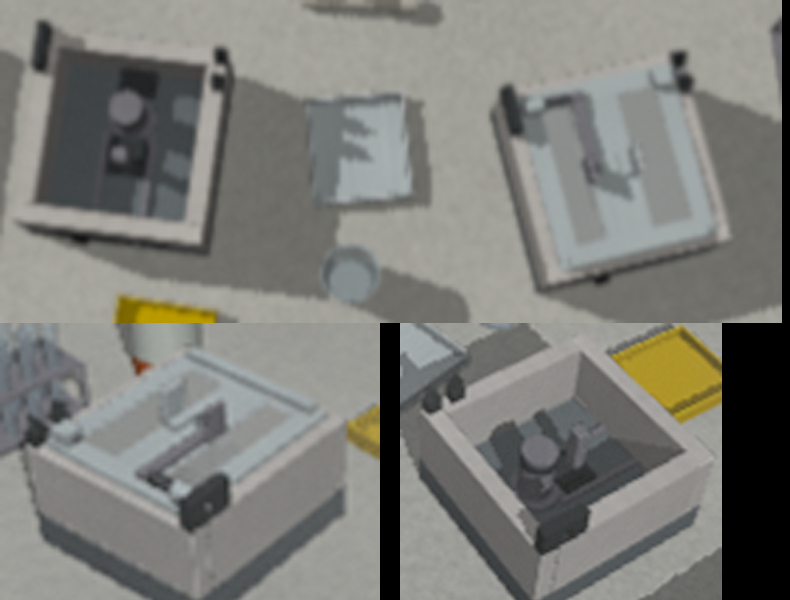

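The crop confirms it: the guarded mill is on the right with its tabs near top (392,199). The open mill is on the left, showing jar and jaw post, and the silver tray lies between them. Next I'll measure the poses.

```bash
cat > fit.py <<'E'
from h import *
def rimfit(cam,box,lo=.100,hi=.121):
    s=load(cam);P=pts(s);m=(P[...,0]>box[0])&(P[...,0]<box[1])&(P[...,1]>box[2])&(P[...,1]<box[3])&(P[...,2]>lo)&(P[...,2]<hi)
    m=m.astype(np.uint8); n,l,st,_=cv2.connectedComponentsWithStats(m); k=1+np.argmax(st[1:,4]); m=(l==k).astype(np.uint8)
    c=max(cv2.findContours(m,cv2.RETR_EXTERNAL,cv2.CHAIN_APPROX_NONE)[0],key=cv2.contourArea).reshape(-1,2)
    p=plane(s,c,.110)[:,:2]
    r=cv2.minAreaRect(p.astype(np.float32)); 
    # refine: lines through each side
    ang=np.radians(r[2]); ang=(ang+np.pi/4)%(np.pi/2)-np.pi/4
    ctr=np.array(r[0])
    for _ in range(8):
        R=np.array([[np.cos(ang),-np.sin(ang)],[np.sin(ang),np.cos(ang)]]); q=(p-ctr)@R
        e=[];sl=[]
        for ax,hw in((0,.105),(1,.1)):
            for sg in(1,-1):
                w=(abs(q[:,ax]*sg-hw)<.012)&(abs(q[:,1-ax])<.08)
                a=np.polyfit(q[w,1-ax],q[w,ax],1)
                d=q[w,ax]-np.polyval(a,q[w,1-ax]); g=abs(d)<2*np.median(abs(d))+.001
                a=np.polyfit(q[w,1-ax][g],q[w,ax][g],1)
                e.append(a[1]); sl.append(a[0]*(-1 if ax==0 else 1))
        ctr=ctr+R@np.array([(e[0]+e[1])/2,(e[2]+e[3])/2]); ang+=np.mean(sl)
    print(cam,'ctr',ctr.round(4),'yaw',round(ang,4),'size',round(e[0]-e[1],4),round(e[2]-e[3],4),'slopes',np.round(sl,4))
    return ctr,ang
if __name__=='__main__':
    for c in('top','scene'):
        rimfit(c,(.35,.7,-.42,-.12)); rimfit(c,(.35,.72,.05,.4))
        s=load(c);P=pts(s)
        b=(abs(P[...,0]-.53)<.1)&(abs(P[...,1])<.1)
        z=P[...,2]; print('benchz',np.nanmedian(z[(abs(P[...,0]-.35)<.03)&(abs(P[...,1])<.05)]))
        H=np.histogram(z[b],bins=np.arange(-.01,.04,.003)); print(H[0])
        for nm,(cx,cy) in dict(n=(.53,.23),d=(.51,-.27)).items():
            w=(abs(P[...,0]-cx)<.06)&(abs(P[...,1]-cy)<.06)&(z>.12)
            if w.any(): print(nm,'hi pts',w.sum(),np.nanmean(P[w],0).round(4),np.nanmax(P[w],0).round(4),np.nanmin(P[w],0).round(4))
E
python3 fit.py
```

```text
top ctr [ 0.511  -0.2708] yaw 0.2594 size 0.204 0.1971 slopes [ 0.0019 -0.0023  0.013  -0.0126]
top ctr [0.5317 0.2486] yaw -0.1006 size 0.2041 0.1966 slopes [ 0.0019  0.005  -0.005  -0.0019]
benchz 0.0004842567173531931
[ 94 255 499 648 547 302 142  51  45  43  27  14   4   0   0   0]
d hi pts 171 [ 0.5143 -0.2648  0.1285] [ 0.5697 -0.2137  0.1585] [ 0.452 -0.329  0.12 ]
scene ctr [ 0.5187 -0.2651] yaw 0.2713 size 0.2048 0.2053 slopes [-0.0151  0.024  -0.0211  0.0122]
scene ctr [0.5351 0.2508] yaw -0.0976 size 0.2113 0.2011 slopes [-0.0015 -0.0211  0.0023  0.0203]
benchz 0.003284064232898398
[  0   0  98 652 701 387  88  51  67  71  92  20   0   0   0   0]
d hi pts 172 [ 0.5184 -0.2557  0.1331] [ 0.5696 -0.2238  0.1543] [ 0.454  -0.29    0.1203]
```

```bash
cat > prof.py <<'E'
from h import *
def proj(s,X):
    R=rot(s); q=(np.array(X)-np.array(s['origin']))@R
    return cv2.projectPoints(q.astype(float),np.zeros(3),np.zeros(3),K(s),np.array(s['distortion'],float))[0].reshape(-1,2)
def W(ctr,yaw,p,z):
    c,sn=np.cos(yaw),np.sin(yaw); p=np.atleast_2d(p)
    return np.c_[ctr[0]+c*p[:,0]-sn*p[:,1],ctr[1]+sn*p[:,0]+c*p[:,1],np.full(len(p),z)]
def side(s,ctr,yaw,ax,pos,rng,z,win=.009):
    g=cv2.cvtColor(s['color'],cv2.COLOR_BGR2GRAY).astype(np.float32)
    d=np.arange(-win,win+1e-6,.0005); t=np.linspace(rng[0],rng[1],80); out=[]
    for half in(0,1):
        tt=t[half*40:half*40+40]; pr=[]
        for o in d:
            p=np.zeros((40,2)); p[:,ax]=pos+o; p[:,1-ax]=tt
            uv=proj(s,W(ctr,yaw,p,z)).astype(np.float32)
            pr.append(np.median(cv2.remap(g,uv[:,0].reshape(1,-1),uv[:,1].reshape(1,-1),cv2.INTER_LINEAR)))
        G=np.gradient(cv2.GaussianBlur(np.array(pr,np.float32).reshape(1,-1),(0,0),2).ravel())
        k=np.argmax(abs(G)); out.append((round(d[k]*1000,1),round(float(G[k]),1)))
    return out
E
cat > m.py <<'E'
from prof import *
for c in('top','scene'):
    s=load(c)
    for nm,ctr,yaw in(('done',(.513,-.269),.2594),('next',(.5335,.2495),-.1006)):
        for lab,ax,pos,r in(('+x',0,.105,(-.08,.08)),('-x',0,-.105,(-.08,.08)),('+y',1,.1,(-.09,.05)),('-y',1,-.1,(-.09,.05)))+((('i+x',0,.085,(-.07,.07)),('i-x',0,-.085,(-.07,.07)),('i+y',1,.08,(-.075,.05)),('i-y',1,-.08,(-.075,.05))) if nm=='next' else ()):
            print(c,nm,lab,side(s,ctr,yaw,ax,pos,r,.11))
E
python3 m.py
```

```text
top done +x [(np.float64(-4.0), -0.7), (np.float64(-3.5), -0.5)]
top done -x [(np.float64(-1.5), 3.0), (np.float64(-1.5), 3.5)]
top done +y [(np.float64(-2.0), -3.8), (np.float64(-1.5), -3.8)]
top done -y [(np.float64(-2.0), 3.3), (np.float64(-2.5), 3.3)]
top next +x [(np.float64(-3.5), -0.7), (np.float64(-4.0), -0.7)]
top next -x [(np.float64(-1.5), 6.9), (np.float64(-2.0), 6.5)]
top next +y [(np.float64(7.5), -2.0), (np.float64(7.5), -0.9)]
top next -y [(np.float64(-1.0), 6.4), (np.float64(-1.0), 6.6)]
top next i+x [(np.float64(-1.5), 6.1), (np.float64(-1.0), 6.0)]
top next i-x [(np.float64(-0.5), -4.5), (np.float64(-0.5), -5.4)]
top next i+y [(np.float64(-1.5), 5.4), (np.float64(-1.0), 5.4)]
top next i-y [(np.float64(-1.0), -5.0), (np.float64(0.5), -6.2)]
scene done +x [(np.float64(-0.5), -2.9), (np.float64(-0.5), -2.9)]
scene done -x [(np.float64(5.0), -2.1), (np.float64(5.5), -1.9)]
scene done +y [(np.float64(-3.0), -2.2), (np.float64(-2.5), -2.3)]
scene done -y [(np.float64(-5.0), 0.4), (np.float64(-7.5), 2.1)]
scene next +x [(np.float64(0.0), -6.3), (np.float64(0.0), -6.4)]
scene next -x [(np.float64(2.0), 2.0), (np.float64(0.5), 2.2)]
scene next +y [(np.float64(-1.0), -1.8), (np.float64(-0.5), -2.1)]
scene next -y [(np.float64(-2.0), 4.6), (np.float64(-1.0), 4.6)]
scene next i+x [(np.float64(1.5), 3.2), (np.float64(0.5), 8.4)]
scene next i-x [(np.float64(0.0), -5.4), (np.float64(0.0), -5.6)]
scene next i+y [(np.float64(-1.0), 7.9), (np.float64(-1.0), 9.3)]
scene next i-y [(np.float64(-1.0), -1.8), (np.float64(-1.0), -1.8)]
```

Both cameras agree to about 1 mm. Finished mill: (0.5126, -0.2714), yaw 0.259. Other mill: (0.5329, 0.2485), yaw -0.1006. Moving above the guard.

Emit:
apply_moves(
  steps=[
    {"delta_pos": [0, 0, 0.05], "dr": [0, 0, 0], "hand": 0},
    {"delta_pos": [0.04, 0.045, 0.05], "dr": [0, 0, -0.07], "hand": 0},
    {"delta_pos": [0.27, 0.304, 0.05], "dr": [0, 0, -0.141], "hand": 0},
    {"delta_pos": [0.27, 0.304, 0.05], "dr": [0, 0, -0.141], "hand": 0},
    {"delta_pos": [0.27, 0.304, 0.05], "dr": [0, 0, -0.141], "hand": 0},
    {"delta_pos": [0.27, 0.304, 0.05], "dr": [0, 0, -0.141], "hand": 0},
    {"delta_pos": [0.27, 0.304, 0.05], "dr": [0, 0, -0.141], "hand": 0},
    {"delta_pos": [0.27, 0.304, 0.0], "dr": [0, 0, -0.141], "hand": 0},
    {"delta_pos": [0.27, 0.304, -0.03], "dr": [0, 0, -0.141], "hand": 0},
    {"delta_pos": [0.27, 0.304, -0.03], "dr": [0, 0, -0.141], "hand": 0},
    {"delta_pos": [0.27, 0.304, -0.03], "dr": [0, 0, -0.141], "hand": 0},
  ],
)

```text
time: 1.48
tcp_pos: [0.5142, -0.2721, 0.1856]
ee_rot: [0.992, 0.129, 0.0, 0.0]
ft_force: [0.0, -0.7, 0.7]
width: 0.0919
finger_force: 0.0
```

Run:
```python
from prof import *
s=snap('scene'); 
im=s['color'].copy()
big=cv2.resize(im[100:220,210:340],None,fx=5,fy=5,interpolation=cv2.INTER_CUBIC)
ctr,yaw=(.5126,-.2714),.259
P=[W(ctr,yaw,(x,y),.152)[0] for x in(-.013,.013) for y in(-.02,-.014,.03,.036)]
for q in proj(s,P): cv2.circle(big,tuple(((q-[210,100]+.5)*5).astype(int)),3,(0,0,255),-1)
for q in proj(s,[W(ctr,yaw,(x,y),.115)[0] for x in(-.095,.095) for y in(-.085,.085)]): cv2.circle(big,tuple(((q-[210,100]+.5)*5).astype(int)),3,(0,255,0),-1)
cv2.imwrite('pics/crop2.png',big)
```

```text
(no output)
```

View pics/crop2.png

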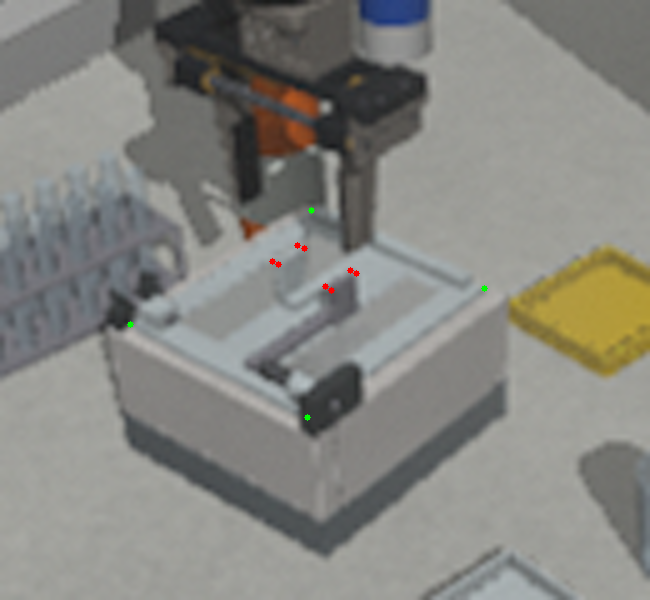

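The dots projected from the model land on the tabs (scene crop near 290,258 and 340,280), so the grasp target is right. Descending and pinching.

Emit:
apply_moves(
  newtons=30,
  steps=[
    {"delta_pos": [-0.0015, 0.0005, -0.03], "dr": [0, 0, 0], "hand": 0},
    {"delta_pos": [-0.0015, 0.0005, -0.055], "dr": [0, 0, 0], "hand": 0},
    {"delta_pos": [-0.0015, 0.0005, -0.064], "dr": [0, 0, 0], "hand": 0},
    {"delta_pos": [-0.0015, 0.0005, -0.064], "dr": [0, 0, 0], "hand": 0.4},
    {"delta_pos": [-0.0015, 0.0005, -0.064], "dr": [0, 0, 0], "hand": 0.7},
    {"delta_pos": [-0.0015, 0.0005, -0.064], "dr": [0, 0, 0], "hand": 1},
    {"delta_pos": [-0.0015, 0.0005, -0.064], "dr": [0, 0, 0], "hand": 1},
    {"delta_pos": [-0.0015, 0.0005, -0.064], "dr": [0, 0, 0], "hand": 1},
    {"delta_pos": [-0.0015, 0.0005, -0.064], "dr": [0, 0, 0], "hand": 1},
  ],
)

```text
time: 2.65
tcp_pos: [0.5129, -0.2716, 0.121]
ee_rot: [0.992, 0.13, 0.0, 0.001]
ft_force: [0.2, -2.5, 2.6]
width: 0.0399
finger_force: 30.0
```

Opening is 39.9 mm, so the pin is fully pulled. Lifting.

Emit:
apply_moves(
  steps=[
    {"delta_pos": [0, 0, 0.008], "dr": [0, 0, 0], "hand": 1},
    {"delta_pos": [0, 0, 0.02], "dr": [0, 0, 0], "hand": 1},
    {"delta_pos": [0, 0, 0.04], "dr": [0, 0, 0], "hand": 1},
    {"delta_pos": [0, 0, 0.07], "dr": [0, 0, 0], "hand": 1},
    {"delta_pos": [0, 0, 0.11], "dr": [0, 0, 0], "hand": 1},
    {"delta_pos": [0, 0, 0.11], "dr": [0, 0, 0], "hand": 1},
  ],
)

```text
time: 3.4
tcp_pos: [0.5141, -0.2719, 0.234]
ee_rot: [0.992, 0.13, 0.002, 0.002]
ft_force: [-1.1, -0.8, -3.9]
width: 0.0396
finger_force: 30.0
```

Emit:
apply_moves(
  steps=[
    {"delta_pos": [0.001, 0.02, 0], "dr": [0, 0, -0.01], "hand": 1},
    {"delta_pos": [0.003, 0.065, 0], "dr": [0, 0, -0.04], "hand": 1},
    {"delta_pos": [0.005, 0.12, 0], "dr": [0, 0, -0.08], "hand": 1},
    {"delta_pos": [0.007, 0.175, 0], "dr": [0, 0, -0.12], "hand": 1},
    {"delta_pos": [0.009, 0.23, 0], "dr": [0, 0, -0.16], "hand": 1},
    {"delta_pos": [0.011, 0.285, 0], "dr": [0, 0, -0.2], "hand": 1},
    {"delta_pos": [0.013, 0.34, 0], "dr": [0, 0, -0.24], "hand": 1},
    {"delta_pos": [0.015, 0.395, 0], "dr": [0, 0, -0.28], "hand": 1},
    {"delta_pos": [0.017, 0.45, 0], "dr": [0, 0, -0.32], "hand": 1},
    {"delta_pos": [0.019, 0.495, 0], "dr": [0, 0, -0.35], "hand": 1},
    {"delta_pos": [0.019, 0.52, 0], "dr": [0, 0, -0.36], "hand": 1},
    {"delta_pos": [0.019, 0.52, 0], "dr": [0, 0, -0.36], "hand": 1},
  ],
)

```text
time: 4.9
tcp_pos: [0.5303, 0.2503, 0.2289]
ee_rot: [0.999, -0.049, -0.001, 0.0]
ft_force: [0.4, -1.2, -4.0]
width: 0.0394
finger_force: 30.0
```

Emit:
apply_moves(
  steps=[
    {"delta_pos": [0, 0, -0.025], "dr": [0, 0, 0], "hand": 1},
    {"delta_pos": [0, 0, -0.05], "dr": [0, 0, 0], "hand": 1},
    {"delta_pos": [0, 0, -0.06], "dr": [0, 0, 0], "hand": 1},
    {"delta_pos": [0, 0, -0.06], "dr": [0, 0, 0], "hand": 1},
    {"delta_pos": [0, 0, -0.06], "dr": [0, 0, 0], "hand": 1},
  ],
)

```text
time: 5.52
tcp_pos: [0.5319, 0.249, 0.1714]
ee_rot: [0.999, -0.05, 0.001, -0.0]
ft_force: [0.1, -0.2, -3.2]
width: 0.0398
finger_force: 30.0
```

Run:
```python
from prof import *
o=ctrl.observe(); print(o['time'],o['tcp_pos'],o['ee_rot'],o['ft_force'],o['qpos'].round(2))
q=o['ee_rot'];y=2*np.arctan2(q[1],q[0]); print('yaw',y)
tc=o['tcp_pos']; z=tc[2]-.011
s=snap('scene'); snap('top')
b=s['color'][190:320,295:435]; big=cv2.resize(b,None,fx=4.2,fy=4.2,interpolation=cv2.INTER_CUBIC)
def dot(P,c):
    for p in proj(s,P): cv2.circle(big,tuple(((p-[295,190]+.5)*4.2).astype(int)),3,c,-1)
dot([W(tc,y,(x,yy),z+.005)[0] for x in(-.095,.095) for yy in(-.085,.085)],(0,255,0))
dot(W((.5329,.2485),-.1006,[(a,b) for a in(-.105,.105) for b in(-.1,.1)],.11),(0,0,255))
dot(W((.5329,.2485),-.1006,[(a,b) for a in(.055,.105) for b in(-.1,-.088)],.138),(255,0,255))
dot(W((.5329,.2485),-.1006,[(a,b) for a in(.055,.105) for b in(.1,.088)],.14),(255,0,255))
cv2.imwrite('pics/crop3.png',big)
```

```text
5.525 [0.5319316  0.24896202 0.17142429] [ 9.98736830e-01 -5.02431219e-02  5.44535587e-04 -2.76934694e-04] [ 0.06526573 -0.1714773  -3.16677788] [ 0.44  0.34  1.76 -0.    1.04  2.11]
yaw -0.10052858805403078
```

View pics/crop3.png

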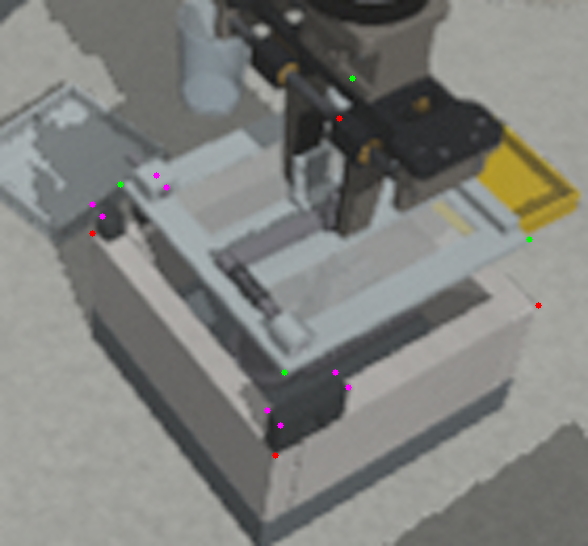

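The guard hangs level over the mill, and the predicted corners match to about 1–2 px. Refining with edge profiles of the guard and mill.

Run:
```python
from prof import *
tc=np.array([.5319,.2490]);y=-.1005
for c in('scene','top'):
    s=load(c)
    for z in(.1604,.1654):
        print(c,z,'g+x',side(s,tc,y,0,.095,(-.06,.05),z),'g+y',side(s,tc,y,1,.085,(-.085,.03),z),'g-y',side(s,tc,y,1,-.085,(-.085,.03),z),'g-x',side(s,tc,y,0,-.095,(-.06,.06),z))
    m=(.5329,.2485)
    print(c,'m+x',side(s,m,y,0,.105,(-.08,.08),.11),'m+y',side(s,m,y,1,.1,(-.09,.05),.11),'m-x',side(s,m,y,0,-.105,(-.08,.08),.11),'m-y',side(s,m,y,1,-.1,(-.09,.05),.11))
```

```text
scene 0.1604 g+x [(np.float64(-3.0), -7.5), (np.float64(-3.0), -7.9)] g+y [(np.float64(-4.0), -1.7), (np.float64(-0.5), -6.6)] g-y [(np.float64(4.0), -1.3), (np.float64(-4.5), 4.7)] g-x [(np.float64(7.5), -0.5), (np.float64(1.5), -5.0)]
scene 0.1654 g+x [(np.float64(-0.5), -7.6), (np.float64(-0.5), -7.9)] g+y [(np.float64(-1.0), -1.6), (np.float64(2.0), -6.6)] g-y [(np.float64(6.5), -0.6), (np.float64(-0.5), 4.5)] g-x [(np.float64(7.5), -0.4), (np.float64(5.5), -4.5)]
scene m+x [(np.float64(0.5), -6.3), (np.float64(0.5), -6.6)] m+y [(np.float64(0.0), -1.9), (np.float64(0.5), -2.1)] m-x [(np.float64(-7.0), 2.2), (np.float64(1.5), 0.8)] m-y [(np.float64(0.0), -4.2), (np.float64(-3.5), -1.1)]
top 0.1604 g+x [(np.float64(1.5), -0.4), (np.float64(-4.5), 0.7)] g+y [(np.float64(2.0), 3.4), (np.float64(-1.5), -2.4)] g-y [(np.float64(-4.5), 0.8), (np.float64(7.0), -6.6)] g-x [(np.float64(6.5), -0.1), (np.float64(0.5), 0.1)]
top 0.1654 g+x [(np.float64(0.0), -0.3), (np.float64(-6.0), 0.9)] g+y [(np.float64(1.0), 3.6), (np.float64(4.0), -1.9)] g-y [(np.float64(7.0), 0.8), (np.float64(7.0), -7.4)] g-x [(np.float64(-5.0), -0.1), (np.float64(0.5), 0.1)]
top m+x [(np.float64(1.5), -0.3), (np.float64(-3.5), 0.6)] m+y [(np.float64(-4.5), 2.8), (np.float64(2.5), -1.9)] m-x [(np.float64(-7.5), -0.1), (np.float64(5.5), 0.1)] m-y [(np.float64(0.0), 3.0), (np.float64(0.0), 3.1)]
```

Run:
```python
from prof import *
tc=np.array([.5319,.2490]);y=-.1005
s=load('scene'); g=cv2.cvtColor(s['color'],cv2.COLOR_BGR2GRAY).astype(np.float32)
def prof(ax,pos,rng,z,win,st=.001):
    t=np.linspace(*rng,40);r=[]
    for o in np.arange(-win,win+1e-6,st):
        p=np.zeros((40,2));p[:,ax]=pos+o;p[:,1-ax]=t
        uv=proj(s,W(tc,y,p,z)).astype(np.float32); r.append(int(np.median(cv2.remap(g,uv[:,0][None],uv[:,1][None],cv2.INTER_LINEAR))))
    return r
z=.1654
print('+x',prof(0,.095,(-.05,.04),z,.014)); print('+y',prof(1,.085,(-.03,.03),z,.014)); print('+y far',prof(1,.085,(-.08,-.03),z,.014))
# tab tops
z=.1714-.011+.042
print('pull tab x',prof(0,0,(.015,.019),z,.025))
# pixel scale
for d in([0.01,0],[0,.01]): print(proj(s,W(tc,y,[(.095,0),(.095+d[0],d[1])],.1654)))
print(proj(s,W(tc,y,(.095,0),.1604)))
```

```text
+x [132, 145, 156, 163, 167, 168, 169, 169, 170, 169, 166, 160, 149, 134, 118, 102, 91, 85, 83, 82, 82, 82, 83, 83, 84, 84, 85, 89, 97]
+y [164, 165, 165, 165, 164, 164, 164, 164, 164, 165, 165, 164, 162, 157, 149, 137, 123, 109, 97, 89, 83, 81, 80, 80, 79, 80, 81, 81, 81]
+y far [163, 163, 163, 163, 163, 164, 164, 164, 164, 164, 163, 162, 159, 155, 151, 150, 151, 153, 157, 159, 161, 161, 161, 162, 162, 162, 162, 161, 160]
pull tab x [53, 54, 55, 54, 54, 54, 55, 56, 56, 55, 56, 58, 59, 59, 59, 60, 60, 59, 59, 58, 58, 58, 57, 55, 53, 53, 52, 51, 48, 49, 55, 66, 78, 88, 96, 100, 98, 93, 88, 88, 92, 96, 100, 103, 105, 105, 105, 104, 104, 104, 105]
[[341.60489779 254.45908356]
 [338.34920538 256.07062191]]
[[341.60489779 254.45908356]
 [343.90441128 257.09749041]]
[[341.48675499 255.73629839]]
```

Run:
```python
from prof import *
def prof(s,c,y,ax,pos,rng,z,win=.014,st=.001):
    g=cv2.cvtColor(s['color'],cv2.COLOR_BGR2GRAY).astype(np.float32)
    t=np.linspace(*rng,40);r=[]
    for o in np.arange(-win,win+1e-6,st):
        p=np.zeros((40,2));p[:,ax]=pos+o;p[:,1-ax]=t
        uv=proj(s,W(c,y,p,z)).astype(np.float32); r.append(int(np.median(cv2.remap(g,uv[:,0][None],uv[:,1][None],cv2.INTER_LINEAR))))
    return r
s=load('scene')
print('mill_next +x edge',prof(s,(.5329,.2485),-.1005,0,.105,(-.07,.07),.11))
d=((.5126,-.2714),.2594)
for c in('top','scene'):
    s=load(c); s['color']=cv2.imread(f'pics/{c}0.png')
    print(c,'mill -x',prof(s,*d,0,-.105,(-.07,.07),.11)); print(c,'rib -x top',prof(s,*d,0,-.095,(-.07,.07),.123)); print(c,'g +x',prof(s,*d,0,.095,(-.05,.05),.115)); print(c,'m +x',prof(s,*d,0,.105,(-.07,.07),.11))
s=load('top');print('top now g+x',prof(s,(.5319,.249),-.1005,0,.095,(0.02,.05),.1654),prof(s,(.5319,.249),-.1005,0,.095,(-.05,-.02),.1654),proj(s,W((.5319,.249),-.1005,[(.095,.05),(.095,-.05)],.1654)))
cv2.imwrite('pics/topnow.png',cv2.resize(s['color'][140:260,190:330],None,fx=5,fy=5,interpolation=cv2.INTER_CUBIC))
```

```text
mill_next +x edge [167, 167, 167, 166, 166, 166, 166, 167, 167, 168, 168, 167, 162, 153, 141, 126, 113, 105, 102, 101, 102, 102, 102, 102, 103, 103, 103, 103, 103]
top mill -x [111, 109, 107, 104, 100, 95, 89, 82, 77, 73, 72, 75, 81, 88, 94, 101, 106, 110, 113, 115, 117, 120, 123, 128, 133, 140, 146, 152, 156]
top rib -x top [75, 80, 87, 93, 100, 106, 110, 113, 115, 117, 120, 123, 127, 133, 139, 145, 151, 156, 160, 163, 165, 166, 166, 166, 166, 166, 166, 166, 166]
top g +x [165, 165, 165, 165, 165, 165, 165, 166, 166, 166, 166, 166, 166, 166, 166, 166, 165, 165, 165, 163, 162, 161, 160, 159, 158, 158, 158, 159, 159]
top m +x [165, 165, 165, 166, 166, 166, 166, 165, 165, 165, 163, 162, 161, 160, 159, 158, 158, 158, 158, 159, 159, 159, 160, 160, 160, 160, 160, 160, 160]
scene mill -x [155, 156, 156, 156, 157, 157, 158, 159, 161, 162, 163, 164, 165, 165, 165, 165, 163, 161, 157, 153, 149, 145, 141, 137, 135, 134, 134, 135, 138]
scene rib -x top [156, 156, 156, 155, 155, 156, 156, 156, 156, 157, 158, 159, 160, 161, 162, 163, 164, 165, 165, 165, 164, 162, 160, 156, 152, 147, 143, 139, 136]
scene g +x [166, 166, 166, 166, 167, 167, 167, 167, 166, 163, 160, 156, 152, 148, 146, 146, 146, 148, 151, 155, 159, 162, 165, 167, 167, 166, 162, 158, 152]
scene m +x [144, 144, 146, 149, 152, 156, 160, 163, 166, 168, 167, 166, 162, 157, 151, 145, 139, 135, 131, 128, 126, 126, 126, 126, 127, 127, 127, 127, 127]
top now g+x [104, 105, 107, 108, 110, 111, 113, 115, 117, 118, 120, 122, 124, 125, 127, 129, 131, 132, 133, 135, 136, 138, 139, 140, 141, 142, 143, 145, 146] [166, 166, 166, 166, 166, 166, 166, 166, 166, 166, 166, 165, 165, 164, 164, 163, 163, 162, 162, 162, 161, 161, 161, 161, 160, 160, 160, 160, 160] [[232.85805894 157.84178201]
 [261.13976917 161.28801127]]
```

View pics/topnow.png

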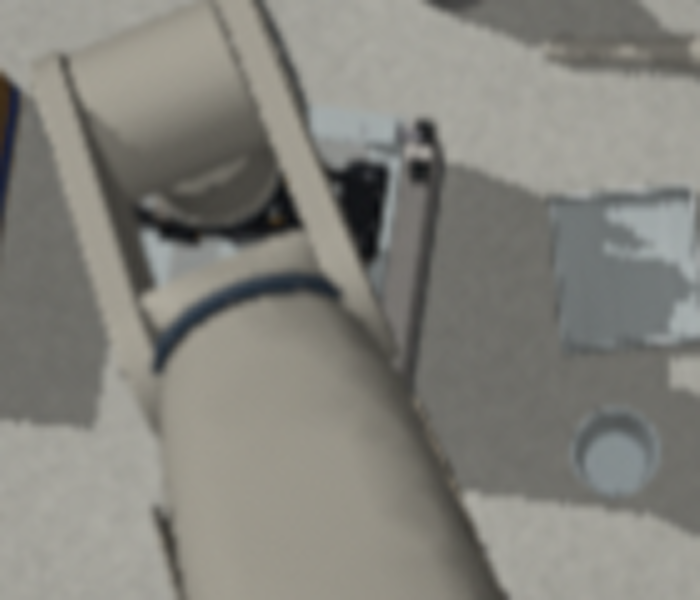

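The stub sits just above the saddle slot (top crop ~418,150). The guard needs about +2.3 mm along the mill's x and none along y. Lowering with that correction.

Emit:
apply_moves(
  steps=[
    {"delta_pos": [0.0023, -0.0002, 0], "dr": [0, 0, 0], "hand": 1},
    {"delta_pos": [0.0023, -0.0002, -0.015], "dr": [0, 0, 0], "hand": 1},
    {"delta_pos": [0.0023, -0.0002, -0.028], "dr": [0, 0, 0], "hand": 1},
    {"delta_pos": [0.0023, -0.0002, -0.038], "dr": [0, 0, 0], "hand": 1},
    {"delta_pos": [0.0023, -0.0002, -0.044], "dr": [0, 0, 0], "hand": 1},
    {"delta_pos": [0.0023, -0.0002, -0.044], "dr": [0, 0, 0], "hand": 1},
    {"delta_pos": [0.0023, -0.0002, -0.044], "dr": [0, 0, 0], "hand": 1},
  ],
)

```text
time: 6.5
tcp_pos: [0.5339, 0.249, 0.1269]
ee_rot: [0.999, -0.05, 0.0, -0.0]
ft_force: [0.9, 0.1, -2.7]
width: 0.0395
finger_force: 30.0
```

Emit:
apply_moves(
  steps=[
    {"delta_pos": [0, 0, -0.003], "dr": [0, 0, 0], "hand": 1},
    {"delta_pos": [0, 0, -0.005], "dr": [0, 0, 0], "hand": 1},
    {"delta_pos": [0, 0, -0.0065], "dr": [0, 0, 0], "hand": 1},
    {"delta_pos": [0, 0, -0.0065], "dr": [0, 0, 0], "hand": 1},
  ],
)

```text
time: 7.0
tcp_pos: [0.5337, 0.2489, 0.121]
ee_rot: [0.999, -0.05, 0.0, -0.0]
ft_force: [-3.2, -1.8, 6.6]
width: 0.0395
finger_force: 30.0
```

Run:
```python
from prof import *
o=ctrl.observe(); print(o['tcp_pos'],o['ft_force'],o['torque'],o['width'])
s=snap('scene')
cv2.imwrite('pics/crop4.png',cv2.resize(s['color'][190:310,300:440],None,fx=5,fy=5,interpolation=cv2.INTER_CUBIC))
```

```text
[0.53371349 0.24885955 0.12103584] [-3.18142055 -1.79866878  6.57219988] [-0.05141805  0.54894346 -0.04075521] 0.03951016928659677
```

View pics/crop4.png

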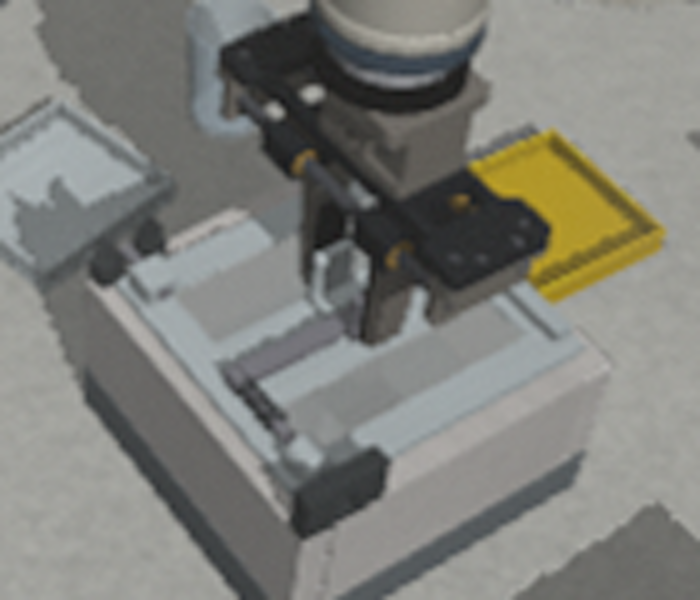

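The guard lies flat on the rim, with the stub between the saddle prongs (crop ~130,245) and the pin opposite its block. Easing the pressure and letting go gradually.

Emit:
apply_moves(
  steps=[
    {"delta_pos": [-0.0007, 0, 0.0005], "dr": [0, 0, 0], "hand": 1},
    {"delta_pos": [-0.0007, 0, 0.0005], "dr": [0, 0, 0], "hand": 0.5},
    {"delta_pos": [-0.0007, 0, 0.0005], "dr": [0, 0, 0], "hand": 0.4},
    {"delta_pos": [-0.0007, 0, 0.0005], "dr": [0, 0, 0], "hand": 0.3},
    {"delta_pos": [-0.0007, 0, 0.0005], "dr": [0, 0, 0], "hand": 0},
    {"delta_pos": [-0.0007, 0, 0.0005], "dr": [0, 0, 0], "hand": 0},
    {"delta_pos": [-0.0007, 0, 0.0005], "dr": [0, 0, 0], "hand": 0},
    {"delta_pos": [-0.0007, 0, 0.0005], "dr": [0, 0, 0], "hand": 0},
  ],
)

```text
time: 8.05
tcp_pos: [0.5329, 0.2487, 0.1205]
ee_rot: [0.999, -0.05, -0.0, 0.0]
ft_force: [-0.0, -0.3, -0.1]
width: 0.0917
finger_force: 0.0
```

Released. Retreating up, then over to the finished mill's jaw post.

Emit:
apply_moves(
  steps=[
    {"delta_pos": [0, 0, 0.02], "dr": [0, 0, 0], "hand": 0},
    {"delta_pos": [0, 0, 0.07], "dr": [0, 0, 0], "hand": 0},
    {"delta_pos": [0, -0.01, 0.11], "dr": [0, 0, 0.0], "hand": 0},
    {"delta_pos": [-0.04, -0.525, 0.11], "dr": [0, 0, 0.36], "hand": 0},
    {"delta_pos": [-0.04, -0.525, 0.11], "dr": [0, 0, 0.36], "hand": 0},
    {"delta_pos": [-0.04, -0.525, 0.11], "dr": [0, 0, 0.36], "hand": 0},
    {"delta_pos": [-0.04, -0.525, 0.11], "dr": [0, 0, 0.36], "hand": 0},
    {"delta_pos": [-0.04, -0.525, 0.11], "dr": [0, 0, 0.36], "hand": 0},
    {"delta_pos": [-0.04, -0.525, 0.11], "dr": [0, 0, 0.36], "hand": 0},
    {"delta_pos": [-0.04, -0.525, 0.11], "dr": [0, 0, 0.36], "hand": 0},
    {"delta_pos": [-0.04, -0.525, 0.11], "dr": [0, 0, 0.36], "hand": 0},
    {"delta_pos": [-0.04, -0.525, 0.11], "dr": [0, 0, 0.36], "hand": 0},
  ],
)

```text
time: 9.55
tcp_pos: [0.4923, -0.2792, 0.2305]
ee_rot: [0.992, 0.128, -0.0, 0.0]
ft_force: [0.5, -0.3, -0.0]
width: 0.0917
finger_force: 0.0
```

Run:
```python
from prof import *
o=ctrl.observe(); print(o['time'],o['tcp_pos'],2*np.arctan2(o['ee_rot'][1],o['ee_rot'][0]))
s=snap('scene');t=snap('top'); t0=load('top'); t0['color']=cv2.imread('pics/top0.png')
a=cv2.resize(s['color'][185:315,300:440],None,fx=3,fy=3,interpolation=cv2.INTER_CUBIC)
b=cv2.resize(s['color'][110:220,215:340],None,fx=3,fy=3,interpolation=cv2.INTER_CUBIC)
c=np.zeros((400,800,3),np.uint8); c[:390,:420]=a; c[:330,422:797]=b
m=((.5329,.2485),-.1006)
cv2.imwrite('pics/crop5.png',c)
# reagent, tray
P=pts(t0) # depth of new top, scene static
print('reagent',plane(t0,[[460,236],[447,238]],.19).round(3))
for n,S in(('top',t),('scene',s)):
    hsv=cv2.cvtColor(S['color'],cv2.COLOR_BGR2HSV)
P2=pts(s); 
for n,Q in(('top',pts(t)),('scene',P2)):
    w=(abs(Q[...,0]-.53)<.085)&(abs(Q[...,1])<.085)&(Q[...,2]>.013)&(Q[...,2]<.028); p=Q[w]
    print(n,'tray rim',w.sum(),p.min(0).round(3),p.max(0).round(3),cv2.minAreaRect(p[:,:2].astype(np.float32)))
```

```text
9.55 [ 0.49229219 -0.27920672  0.23053961] 0.25688467950889665
reagent [[ 0.373 -0.495  0.19 ]
 [ 0.366 -0.45   0.19 ]]
top tray rim 150 [ 0.475 -0.063  0.013] [0.604 0.083 0.027] ((0.5396826863288879, 0.016467615962028503), (0.11821229755878448, 0.1466212421655655), 6.531088352203369)
scene tray rim 265 [ 0.476 -0.063  0.013] [0.606 0.063 0.025] ((0.5414324402809143, -0.00029128044843673706), (0.12252391129732132, 0.11434626579284668), 6.609151363372803)
```

View pics/crop5.png

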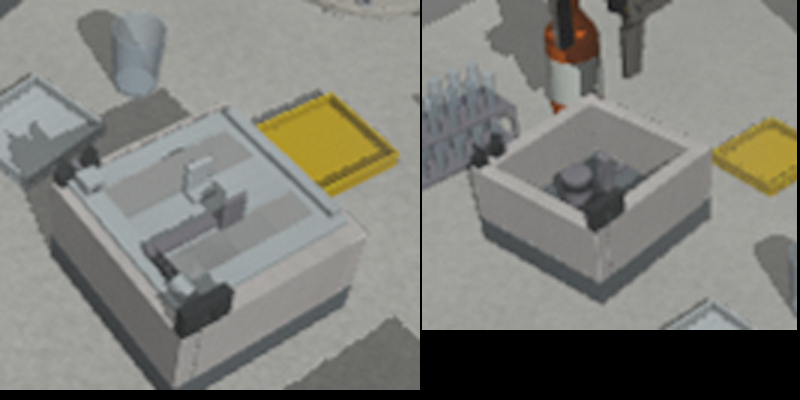

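The guard sits on the other mill as it did at first, with tabs relaxed and the pin at the block (crop ~205,305). The finished mill is open: jar at crop ~575,180, post just behind it. The tray is at (0.540, 0.000), yaw 0.115. Next, grip the jaw post.

Emit:
apply_moves(
  newtons=15,
  steps=[
    {"delta_pos": [0.0005, 0, -0.05], "dr": [0, 0, 0], "hand": 0},
    {"delta_pos": [0.0005, 0, -0.1], "dr": [0, 0, 0], "hand": 0},
    {"delta_pos": [0.0005, 0, -0.14], "dr": [0, 0, 0], "hand": 0},
    {"delta_pos": [0.0005, 0, -0.157], "dr": [0, 0, 0], "hand": 0},
    {"delta_pos": [0.0005, 0, -0.157], "dr": [0, 0, 0], "hand": 0.5},
    {"delta_pos": [0.0005, 0, -0.157], "dr": [0, 0, 0], "hand": 1},
    {"delta_pos": [0.0005, 0, -0.157], "dr": [0, 0, 0], "hand": 1},
    {"delta_pos": [0.0005, 0, -0.157], "dr": [0, 0, 0], "hand": 1},
    {"delta_pos": [0.0005, 0, -0.157], "dr": [0, 0, 0], "hand": 1},
    {"delta_pos": [0.0005, 0, -0.157], "dr": [0, 0, 0], "hand": 1},
  ],
)

```text
time: 10.9
tcp_pos: [0.4935, -0.2762, 0.0737]
ee_rot: [0.992, 0.129, 0.0, 0.0]
ft_force: [0.2, 0.1, 0.6]
width: 0.0343
finger_force: 0.0
```

Emit:
apply_moves(
  steps=[
    {"delta_pos": [0, 0, 0], "dr": [0, 0, 0], "hand": 1},
    {"delta_pos": [0, 0, 0], "dr": [0, 0, 0], "hand": 1},
    {"delta_pos": [0, 0, 0], "dr": [0, 0, 0], "hand": 1},
    {"delta_pos": [-0.006, -0.0016, 0], "dr": [0, 0, 0], "hand": 1},
    {"delta_pos": [-0.012, -0.0032, 0], "dr": [0, 0, 0], "hand": 1},
    {"delta_pos": [-0.018, -0.0048, 0], "dr": [0, 0, 0], "hand": 1},
    {"delta_pos": [-0.024, -0.0064, 0], "dr": [0, 0, 0], "hand": 1},
    {"delta_pos": [-0.03, -0.008, 0], "dr": [0, 0, 0], "hand": 1},
    {"delta_pos": [-0.034, -0.009, 0], "dr": [0, 0, 0], "hand": 1},
    {"delta_pos": [-0.036, -0.0095, 0], "dr": [0, 0, 0], "hand": 1},
    {"delta_pos": [-0.036, -0.0095, 0], "dr": [0, 0, 0], "hand": 1},
  ],
)

```text
time: 12.28
tcp_pos: [0.4596, -0.286, 0.0736]
ee_rot: [0.992, 0.129, 0.002, 0.001]
ft_force: [10.6, -1.5, -10.0]
width: 0.0157
finger_force: 15.0
```

The jaw has hit its stop after 35 mm of travel. Releasing, then measuring the jar from above.

Emit:
apply_moves(
  steps=[
    {"delta_pos": [0.0015, 0.0005, 0], "dr": [0, 0, 0], "hand": 0},
    {"delta_pos": [0.0015, 0.0005, 0], "dr": [0, 0, 0], "hand": 0},
    {"delta_pos": [0.0015, 0.0005, 0], "dr": [0, 0, 0], "hand": 0},
    {"delta_pos": [0.0015, 0.0005, 0.03], "dr": [0, 0, 0], "hand": 0},
    {"delta_pos": [0.0015, 0.0005, 0.08], "dr": [0, 0, 0], "hand": 0},
    {"delta_pos": [0.084, 0.022, 0.1], "dr": [0, 0, 0], "hand": 0},
    {"delta_pos": [0.084, 0.022, 0.1], "dr": [0, 0, 0], "hand": 0},
    {"delta_pos": [0.084, 0.022, 0.1], "dr": [0, 0, 0], "hand": 0},
    {"delta_pos": [0.084, 0.022, 0.1], "dr": [0, 0, 0], "hand": 0},
  ],
)

```text
time: 13.4
tcp_pos: [0.5401, -0.2635, 0.1729]
ee_rot: [0.992, 0.13, -0.001, -0.0]
ft_force: [-1.3, 0.3, -0.3]
width: 0.0918
finger_force: 0.0
```

Run:
```python
from prof import *
o=ctrl.observe(); print(o['time'],o['tcp_pos'],o['width'])
s=snap('scene'); big=cv2.resize(s['color'][110:210,220:330],None,fx=6,fy=6,interpolation=cv2.INTER_CUBIC)
d=((.5126,-.2714),.2594)
def dot(P,c):
    for p in proj(s,P): cv2.circle(big,tuple(((p-[220,110]+.5)*6).astype(int)),2,c,-1)
a=np.linspace(0,6.28,16)
dot(W(*d,np.c_[.03+.018*np.cos(a),.018*np.sin(a)],.103),(0,0,255))
dot(W(*d,[(-.055+i,j) for i in(-.007,.007) for j in(-.008,.008)],.101),(0,255,0))
cv2.imwrite('pics/crop6.png',big)
```

```text
13.4 [ 0.54008393 -0.26350621  0.17289936] 0.09183612321214585
```

View pics/crop6.png

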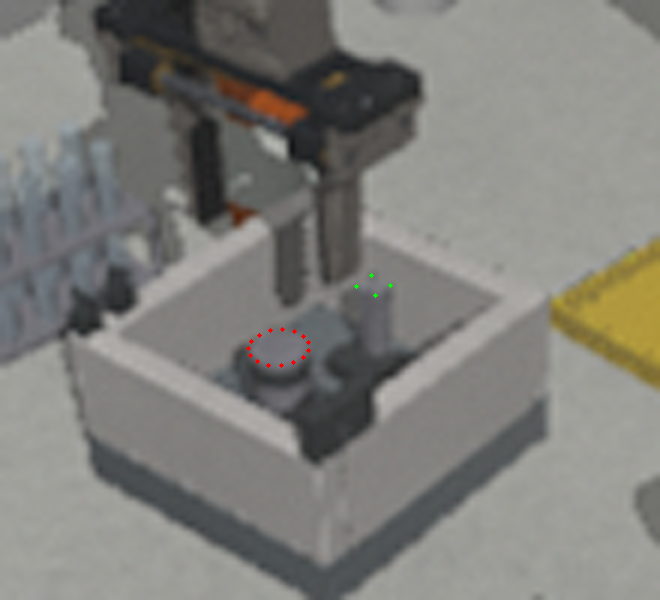

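The jar (crop 280,347) and the fully open post (372,287) match the model dots. Grasping the jar.

Emit:
apply_moves(
  newtons=30,
  steps=[
    {"delta_pos": [0, 0, -0.04], "dr": [0, 0, 0], "hand": 0},
    {"delta_pos": [0, 0, -0.085], "dr": [0, 0, 0], "hand": 0},
    {"delta_pos": [0, 0, -0.107], "dr": [0, 0, 0], "hand": 0},
    {"delta_pos": [0, 0, -0.107], "dr": [0, 0, 0], "hand": 0},
    {"delta_pos": [0, 0, -0.107], "dr": [0, 0, 0], "hand": 0.5},
    {"delta_pos": [0, 0, -0.107], "dr": [0, 0, 0], "hand": 1},
    {"delta_pos": [0, 0, -0.107], "dr": [0, 0, 0], "hand": 1},
    {"delta_pos": [0, 0, -0.107], "dr": [0, 0, 0], "hand": 1},
    {"delta_pos": [0, 0, -0.107], "dr": [0, 0, 0], "hand": 1},
    {"delta_pos": [0, 0, -0.107], "dr": [0, 0, 0], "hand": 1},
  ],
)

```text
time: 14.7
tcp_pos: [0.5415, -0.2637, 0.0666]
ee_rot: [0.992, 0.13, 0.0, 0.0]
ft_force: [-0.0, 0.1, -0.1]
width: 0.0356
finger_force: 30.0
```

Emit:
apply_moves(
  steps=[
    {"delta_pos": [0, 0, 0.004], "dr": [0, 0, 0], "hand": 1},
    {"delta_pos": [0, 0, 0.012], "dr": [0, 0, 0], "hand": 1},
    {"delta_pos": [0, 0, 0.03], "dr": [0, 0, 0], "hand": 1},
    {"delta_pos": [0, 0, 0.06], "dr": [0, 0, 0], "hand": 1},
    {"delta_pos": [0, 0, 0.1], "dr": [0, 0, 0], "hand": 1},
    {"delta_pos": [0, 0, 0.14], "dr": [0, 0, 0], "hand": 1},
    {"delta_pos": [0, 0, 0.14], "dr": [0, 0, 0], "hand": 1},
  ],
)

```text
time: 15.58
tcp_pos: [0.5435, -0.2647, 0.211]
ee_rot: [0.992, 0.13, 0.003, 0.002]
ft_force: [0.6, -1.4, -4.0]
width: 0.0357
finger_force: 30.0
```

Emit:
apply_moves(
  steps=[
    {"delta_pos": [0, 0.02, 0], "dr": [0, 0, 0], "hand": 1},
    {"delta_pos": [0, 0.06, 0], "dr": [0, 0, 0], "hand": 1},
    {"delta_pos": [-0.0015, 0.11, 0], "dr": [0, 0, 0], "hand": 1},
    {"delta_pos": [-0.0015, 0.16, 0], "dr": [0, 0, 0], "hand": 1},
    {"delta_pos": [-0.0015, 0.21, 0], "dr": [0, 0, 0], "hand": 1},
    {"delta_pos": [-0.0015, 0.245, 0], "dr": [0, 0, 0], "hand": 1},
    {"delta_pos": [-0.0015, 0.264, 0], "dr": [0, 0, 0], "hand": 1},
    {"delta_pos": [-0.0015, 0.264, -0.03], "dr": [0, 0, 0], "hand": 1},
    {"delta_pos": [-0.0015, 0.264, -0.07], "dr": [0, 0, 0], "hand": 1},
    {"delta_pos": [-0.0015, 0.264, -0.11], "dr": [0, 0, 0], "hand": 1},
    {"delta_pos": [-0.0015, 0.264, -0.14], "dr": [0, 0, 0], "hand": 1},
    {"delta_pos": [-0.0015, 0.264, -0.155], "dr": [0, 0, 0], "hand": 1},
  ],
)

```text
time: 17.08
tcp_pos: [0.5383, 0.0002, 0.0494]
ee_rot: [0.992, 0.129, -0.002, -0.0]
ft_force: [0.9, 0.4, -1.9]
width: 0.0355
finger_force: 30.0
```

Emit:
apply_moves(
  steps=[
    {"delta_pos": [0, 0, -0.005], "dr": [0, 0, 0], "hand": 1},
    {"delta_pos": [0, 0, -0.01], "dr": [0, 0, 0], "hand": 1},
    {"delta_pos": [0, 0, -0.013], "dr": [0, 0, 0], "hand": 1},
    {"delta_pos": [0, 0, -0.013], "dr": [0, 0, 0], "hand": 1},
  ],
)

```text
time: 17.58
tcp_pos: [0.5402, 0.0003, 0.039]
ee_rot: [0.992, 0.13, 0.0, 0.0]
ft_force: [-0.3, -0.5, -3.0]
width: 0.0358
finger_force: 30.0
```

Still hanging (about -3 N) and about 3.4 mm above the floor. Lowering until contact.

Emit:
apply_moves(
  steps=[
    {"delta_pos": [0, 0, -0.002], "dr": [0, 0, 0], "hand": 1},
    {"delta_pos": [0, 0, -0.003], "dr": [0, 0, 0], "hand": 1},
    {"delta_pos": [0, 0, -0.0035], "dr": [0, 0, 0], "hand": 1},
    {"delta_pos": [0, 0, -0.0035], "dr": [0, 0, 0], "hand": 1},
    {"delta_pos": [0, 0, -0.0035], "dr": [0, 0, 0], "hand": 1},
  ],
)

```text
time: 18.2
tcp_pos: [0.5401, 0.0003, 0.0356]
ee_rot: [0.992, 0.13, 0.0, 0.0]
ft_force: [-2.7, -0.1, 6.3]
width: 0.0354
finger_force: 30.0
```

Contact with the floor. Releasing and retreating.

Emit:
apply_moves(
  steps=[
    {"delta_pos": [0, 0, 0.0003], "dr": [0, 0, 0], "hand": 0.5},
    {"delta_pos": [0, 0, 0.0003], "dr": [0, 0, 0], "hand": 0.3},
    {"delta_pos": [0, 0, 0.0003], "dr": [0, 0, 0], "hand": 0},
    {"delta_pos": [0, 0, 0.0003], "dr": [0, 0, 0], "hand": 0},
    {"delta_pos": [0, 0, 0.0003], "dr": [0, 0, 0], "hand": 0},
    {"delta_pos": [0, 0, 0.04], "dr": [0, 0, 0], "hand": 0},
    {"delta_pos": [0, 0, 0.1], "dr": [0, 0, 0], "hand": 0},
    {"delta_pos": [0, 0, 0.16], "dr": [0, 0, 0], "hand": 0},
    {"delta_pos": [-0.05, -0.06, 0.2], "dr": [0, 0, 0], "hand": 0},
    {"delta_pos": [-0.1, -0.12, 0.2], "dr": [0, 0, 0], "hand": 0},
    {"delta_pos": [-0.12, -0.18, 0.2], "dr": [0, 0, 0], "hand": 0},
    {"delta_pos": [-0.12, -0.18, 0.2], "dr": [0, 0, 0], "hand": 0},
  ],
)

```text
time: 19.7
tcp_pos: [0.4185, -0.1815, 0.2356]
ee_rot: [0.992, 0.129, 0.0, 0.0]
ft_force: [0.2, 0.5, -0.3]
width: 0.0922
finger_force: 0.0
```

Run:
```python
from prof import *
o=ctrl.observe(); print(o['time'],o['tcp_pos'],o['ft_force'])
s=snap('scene'); t=snap('top')
c=np.zeros((600,800,3),np.uint8); a=cv2.resize(s['color'][140:320,200:440],None,fx=3.3,fy=3.3,interpolation=cv2.INTER_CUBIC)
c[:594,:792]=a; cv2.imwrite('pics/end.png',c)
m=((.5329,.2485),-.1006)
for z in(.110,.115): print(z,'g+x',side(s,*m,0,.095,(-.06,.05),z),'g+y',side(s,*m,1,.085,(-.085,.03),z))
```

```text
19.7 [ 0.41850859 -0.18146452  0.23555464] [ 0.22267777  0.45894381 -0.27150405]
0.11 g+x [(np.float64(-4.5), -3.7), (np.float64(-4.5), -3.7)] g+y [(np.float64(-2.0), 1.4), (np.float64(-2.0), 1.6)]
0.115 g+x [(np.float64(-2.0), -3.6), (np.float64(-2.0), -3.8)] g+y [(np.float64(0.5), 1.5), (np.float64(0.5), 1.5)]
```

View pics/end.png

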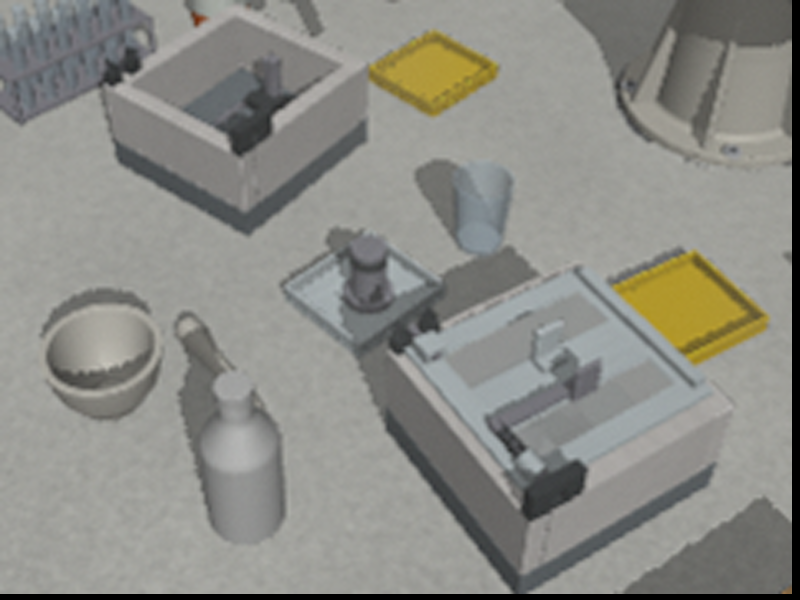

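The jar stands upright in the silver tray (crop 368,275) and the jaw post is wide open. The guard lies flat with its tabs about 50 mm apart centre to centre, so the pin is out, and the bystanders look undisturbed. Handing in.

```bash
python3 -c "
from bench import ctrl
print(ctrl.finish_job())"
```

```text
the job is handed in; nothing more can be done
None
```

The job is handed in at 19.7 s: the guard lies flat on the other mill with its pin sprung out, the finished mill's jaw is fully open, and its jar stands upright in the aluminium tray; the pin's seat in its hole I judged only from the pictures.

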